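Demagnetise a bolt: hold the spring-return dial at its third click

TASK

Demagnetise the loose zinc hex bolt: lay it lengthways inside the yellow painted frame on top of the grey bench demagnetiser and let go of it. Only then swing the demagnetiser's dial by its red post anticlockwise (seen from above), past the first and second clicks to the third (the three-dot mark), and finish while still holding it there against its return spring. Leave the nut and the metal offcut where they are, and leave the bolt lying in the frame.

Things in the scene. Friction and masses are not known exactly. Their poses are not given: they have to be found in the camera images.
- bolt: zinc-grey hex bolt lying on the bench, 47 mm long overall; origin in the middle of its length on its underside; its y axis runs along the bolt, the hex head (19 mm across, 17 mm high) fills y -24 to -16 mm, the shank (10 mm wide, 14 mm high) y -16 to +24 mm; grasp it across the shank, near the origin. About 40 g.
- bolt_mid (a point): point on the bolt in the middle of its length, 8 mm above its underside; axes as the bolt's
- demag: grey bench demagnetiser, fixed to the bench: a low box 140 mm (x) by 230 mm (y), flat top 36 mm above the bench; origin in the centre of its underside. Its place and yaw vary. The yellow frame is on the +y half of its top, the dial on the -y half.
- frame (a point): centre of the yellow painted frame on the demagnetiser's flat top, at top height; the frame is paint only, on a black square; inside it measures 66 mm along this point's y and 40 mm along its x; the bolt lies along y, head either way
- dial_axis (a point): the dial's vertical turning axis, at the height of the demagnetiser's top; axes as the demagnetiser's
- handle (a point): on the axis of the dial's red upright post (15 to 17 mm diameter), 45 mm from the dial axis, 31 mm above the demagnetiser's top; the post's head is 18 mm above this point, the steel bar carrying it 18 mm below. The post turns with the dial. At rest it stands out from the dial axis along the demagnetiser's -x; turning the dial carries it toward the demagnetiser's -y end.
- dial (a joint): dial angle in rad, 0 at rest (red dot), growing anticlockwise seen from above; soft clicks at 0.45 (one white dot), 0.90 (two), 1.35 (three); stop at 1.5, just past the third. A spring of 0.11 N m at rest, 0.23 at the third click (2.4 to 5 N at the post, some 1.5 N more climbing over a click) turns it back to 0 from any click when let go
- nut: brown hex nut, 21 x 19 x 10 mm, lying loose; bystander; origin at centre of underside
- offcut: short bright steel bar, 12 x 34 x 8 mm, lying loose; bystander; origin at centre of underside

How it is judged (in metres and radians):
On the way, in this order (a step that is already met when the one before it is completed fails the run):
1. the bolt lies at rest in the yellow frame, let go, the dial still at rest (x of bolt_mid in the frame of frame between -0.014 and 0.014 m and y of bolt_mid in the frame of frame between -0.014 and 0.014 m and z of bolt_mid in the frame of frame between 0.003 and 0.014 m and angle between the y axis of bolt and the y axis of frame, either way round below 0.5 rad and contact force between each of the arm, the fingers and bolt below 0.05 N and linear speed of bolt below 0.02 m/s and value of joint dial below 0.25 rad), for 0.2 s.
2. the dial is at its third click (value of joint dial above 1.2 rad), for 0.5 s.
At the end, for the whole second after the job is handed in: Bolt lying untouched at rest on the demagnetiser's top inside the frame (middle within 14 mm of the frame's centre along and across, within 0.5 rad of lengthways), the dial at 1.2 rad or more (third click) and still, the fingers pressing on the dial with more than 1 N (x of bolt_mid in the frame of frame between -0.014 and 0.014 m and y of bolt_mid in the frame of frame between -0.014 and 0.014 m and z of bolt_mid in the frame of frame between 0.003 and 0.014 m and angle between the y axis of bolt and the y axis of frame, either way round below 0.5 rad and contact force between each of the arm, the fingers and bolt below 0.05 N and linear speed of bolt below 0.02 m/s and value of joint dial above 1.2 rad and velocity of joint dial between -0.1 and 0.1 rad/s and contact force between the fingers and dial above 1 N); the arm keeps its last pose, push and grip.
It fails at once if the dial is turned while the bolt is not lying in the frame (value of joint dial above 0.3 rad and not (x of bolt_mid in the frame of frame between -0.014 and 0.014 m and y of bolt_mid in the frame of frame between -0.014 and 0.014 m and z of bolt_mid in the frame of frame between 0.003 and 0.014 m and angle between the y axis of bolt and the y axis of frame, either way round below 0.5 rad)).
It fails at once if the nut is moved 40 mm or more (distance of nut from where it was at the start of the episode above 0.04 m).
It fails at once if the offcut is moved 40 mm or more (distance of offcut from where it was at the start of the episode above 0.04 m).
It also fails if it takes over 58 s, if anything falls off the work surface, if the arm or the gripper's body presses on something with over 40 N, if the wrist force passes 120 N, or if a joint passes its speed limit or range.

ROBOT

A 6-joint arm with a two-finger parallel gripper is mounted at the origin on a cart in front of the work surface, level with it; the furniture and walls round the work are solid. World frame = base frame: x ahead of the robot, y to its left, z up, the work surface at z = 0. Lengths are in mm, angles in rad, forces in N, time in s.
With the tool pointing down it reaches from about 350 to 875 mm from the base axis. Payload 4.2 kg.
Tool frame: the origin (TCP) lies at the very end of the fingers, on their centre line; the grasp point (between the pads) lies 19 mm behind it; z points along the fingers, y is the line along which they close (so a half turn about z gives the same grasp; the last joint's range is limited). The gripper opens to 85 mm and grips with 20 to 120 N. Pads are 22 mm wide; open, the fingers measure 114 mm over their backs; the gripper's body (76 mm by 85 mm) begins 54 mm behind the grasp point. The pads swing forward as they close: fully open they stand 13 mm farther back than shut.
Start: joints at [-0.974, 0.385, 0.008, 0, -1.194, -0.259], TCP at [207.147, -589.652, 231.312] pointing down, gripper open.
Joint ranges: [-3.14, 3.14], [-1.21, 2.06], [-1.07, 1.41], [-3.16, 2.05], [-2.99, -0.16], [-3.1, 3.1]. Speed limits (rad/s): [2.79, 2.79, 3.14, 3.14, 3.14, 3.14].

INTERFACE

Orientations are given as a 3x3 rotation matrix whose columns are the frame's x, y, z axes.
In Python, from workcell import bot gives the robot as it stands.
- The arm moves only by the tool carry_out, never from a script. Its argument "increments" is a list of rows, each a list of 3 entries, a list of its own where there are three numbers: the shift along the world's x, y, z in units of 25 mm (1.0 is 25 mm), then the turn, a rotation vector about the world's x, y, z in degrees, then the opening, from 0 (shut) to 1 (fully open). In form: [[[dx, dy, dz], [wx, wy, wz], hand], ...]. A call has 1 to 20 rows; each row shifts and turns the commanded pose from where the row before left it; what a row does not reach is not made up. A row lasts 1/12 s, in which the tool goes at most 41.7 mm and 7.16 degrees, less where a joint would pass 70% of its speed; a pose out of reach is approached as far as the arm can. A call is refused whole if a number of a shift passes 1 or a number of a turn 7.16, either way. A call with a gripper value outside its range is refused whole. The fingers move at their own pace and stop on an object; the grip force is fixed at half the most. Time passes only in rows, so rows that do not move let the fingers close. It gives the time, the measured TCP pose, the force, the opening and the grip force at its end, in the units of the state.
- bot.get_obs(): the state, without advancing time (a new reading comes with each control period).
- bot.camera(name): name is "scene" or "side" or "wrist"; returns a dict with "color" (400x640x3 uint8, blue, green, red), "range_z" (400x640 float32, mm along the optical axis (not along the pixel's ray), 0 where there is no reading), "camera_matrix" (3x3 intrinsics, pixels), "position" and "rotation" of the camera in the world. Camera axes: x right, y down, z forward; pixel columns grow to the right and rows downward; lengths in mm; the calibration is good to about 2 mm. A picture is of the moment at which its call begins.
- bot.hand_in(): hands the job in; it is judged then, once.
Trained networks look in a picture, given as the dict that the camera call returned (one of the last four; its "shot" number tells which), for a name from the list of things; names that differ only in an ending like _2 or _b are one class to them, and where a whole thing is asked for, a point or a joint stands for the part that bears it (a point fixed in the world has none). Each returns a list of dicts, best first, with "confidence" (0 to 1); they miss things now and then, are a little off and sometimes report something else, mostly with a low value. They report only what shows in the picture. A call takes as long as a camera call.
- bot.find_in(thing, picture): "box" ([left, top, right, bottom] in pixels, round what is visible of it).
- bot.mark_of(thing, picture): "centre" ([row, column] in pixels: a listed point, or the origin of a listed thing).
The state is a dict: "t": time; "q": joint angles; "joint_velocities": joint speeds; "tau": joint torques, N m; "eef_pos": TCP position; "ee_rot": TCP orientation; "force": force on the tool from outside, world axes, zero at the start; "wrist_torque": the same for the moment, N m; "grip_width": finger opening in mm; "finger_force": force on a finger pad.
Only numpy, scipy, OpenCV 4.12 (cv2) and the standard library are available. Lean on these libraries where they do the work, as an engineer would, in place of code of your own. Each camera call takes 0.05 s, during which the arm holds its last target. There are 200 camera calls.

## Working session

There is one attempt and no reset: what is moved stays moved. The work goes in short steps, Python scripts to look and compute and a tool call to move; the robot and the scene stay as the last step left them, time stands still between calls to the robot, and variables do not carry over. Pictures are saved under pics/ and viewed, at most 10 in all, crops included, and the job is handed in when it is done.

Besides the shell and the picture viewer there is one more tool, called after "Emit:" as name([rows], argument=value, ...), one row to a line, values as JSON. carry_out: Moves the arm, as the interface text tells. Its arguments: {"type":"object","properties":{"increments":{"type":"array"}},"required":["increments"]}

```bash
mkdir -p pics; cat > h.py <<'E'
import numpy as np, cv2
from workcell import bot
def pt(p,r,c,h=None):
    """pixel -> world; with h: intersect with plane z=h, else use depth"""
    K=np.array(p["camera_matrix"]);R=np.array(p["rotation"]);o=np.array(p["position"])
    ray=R@np.linalg.inv(K)@np.array([c,r,1.])
    if h is not None: return o+ray*(h-o[2])/ray[2]
    d=np.median([x for x in p["range_z"][int(r)-1:int(r)+2,int(c)-1:int(c)+2].ravel() if x>0] or [np.nan])
    return o+ray*d
E
python3 - <<'E'
from h import *
np.set_printoptions(precision=1,suppress=True)
o=bot.get_obs();print(o["t"],o["eef_pos"],o["ee_rot"],o["grip_width"])
H=dict(bolt=0,bolt_mid=8,demag=0,frame=36,dial_axis=36,handle=67,nut=0,offcut=0)
ims=[]
for n in("scene","side"):
    p=bot.camera(n);ims.append(p["color"]);cv2.imwrite(f"pics/{n}0.png",p["color"]);print(n,np.array(p["position"]))
    for t,h in H.items():
        for m in bot.mark_of(t,p)[:2]:
            print(t,round(m["confidence"],2),np.array(m["centre"]),pt(p,*m["centre"],h),pt(p,*m["centre"]))
E
```

```text
0.0 [ 206.9 -589.1  230.2] [[-0.9 -0.3 -0. ]
 [-0.3  0.9  0. ]
 [ 0.   0.  -1. ]] 85.05947587982621
scene [-153.8 -706.2  522.4]
bolt 0.59 [296.2 284.8] [ 356.3 -327.8    0. ] [ 350.  -332.5    6.5]
bolt_mid 0.79 [295.8 280. ] [ 345.5 -326.7    8. ] [ 348.7 -324.2    4.7]
demag 0.89 [235.4 332.6] [ 544.7 -305.6    0. ] [ 499.5 -331.5   33.8]
frame 0.72 [214.  299.9] [ 529.1 -245.    36. ] [ 529.  -245.    36.1]
dial_axis 0.75 [220.4 355.2] [ 560.  -343.7   36. ] [ 180.1 -536.7  294.9]
handle 0.37 [217.1 349.3] [ 519.  -353.1   67. ] [ 174.  -534.2  300.6]
nut 0.57 [285.1 339.4] [ 423.3 -387.9    0. ] [ 414.1 -393.     8.4]
side [  28.2 -894.6  500.5]
bolt 0.57 [243.8 275. ] [ 349.8 -316.6    0. ] [ 349.3 -317.5    0.8]
bolt_mid 0.6 [242.5 276.2] [ 348.8 -323.6    8. ] [ 348.7 -323.8    8.1]
bolt_mid 0.5 [210. 346.] [ 536.4 -316.7    8. ] [ 240.5 -653.2  294.7]
demag 0.79 [208.1 345.7] [ 549.3 -300.8    0. ] [ 239.4 -654.   297.7]
dial_axis 0.72 [197.4 351.1] [ 550. -317.   36.] [ 513.2 -357.7   68.7]
dial_axis 0.71 [204.4 359.9] [ 545.7 -350.7   36. ] [ 536.6 -360.3   44.1]
handle 0.89 [195.8 351.3] [ 519.7 -350.9   67. ] [ 513.1 -358.3   72.9]
nut 0.48 [244.4 326.5] [ 431. -381.    0.] [ 426.3 -387.1    5.9]
nut 0.3 [227.  284.9] [ 397.7 -279.2    0. ] [ 396.1 -282.     2.2]
offcut 0.51 [227.1 285.5] [ 398.5 -280.3    0. ] [ 393.5 -288.7    6.8]
```

View pics/scene0.png

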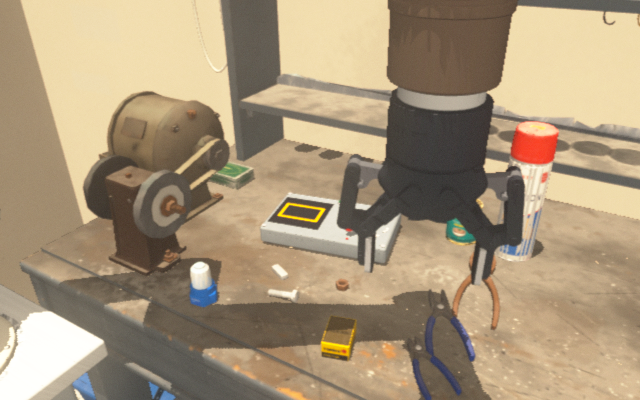

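View pics/side0.png

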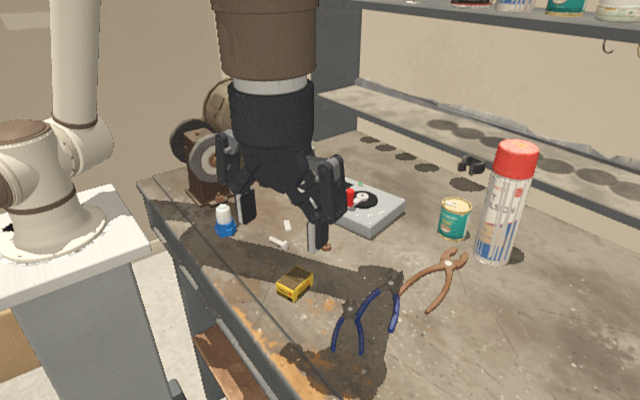

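The scene view shows the bolt at about (283,294), the offcut at (280,271), the nut at (342,284) and the frame at (301,213). In the side view the red post is at about (350,197). The arm hides the dial, so I'll move over the area and use the wrist camera.

Emit:
carry_out([
  [[0.7,0.95,0.2],[0,0,0],1],
  [[0.7,0.95,0.2],[0,0,0],1],
  [[0.7,0.95,0.2],[0,0,0],1],
  [[0.7,0.95,0.2],[0,0,0],1],
  [[0.7,0.95,0.2],[0,0,0],1],
  [[0.7,0.95,0.2],[0,0,0],1],
  [[0.7,0.95,0.2],[0,0,0],1],
  [[0.7,0.95,0.2],[0,0,0],1],
  [[0.7,0.95,0.2],[0,0,0],1],
  [[0.7,0.95,0.2],[0,0,0],1],
  [[0,0,0],[0,0,0],1],
  [[0,0,0],[0,0,0],1],
])

```text
t: 1.9
eef_pos: [383.0, -351.2, 281.9]
ee_rot: [[-0.943, -0.334, 0.001], [-0.334, 0.943, -0.001], [-0.001, -0.001, -1.0]]
force: [0.2, -0.7, 0.2]
grip_width: 85.4
finger_force: 0.0
```

```bash
cat > look.py <<'E'
from h import *
import sys
np.set_printoptions(precision=1,suppress=True)
H=dict(bolt=0,bolt_mid=8,demag=0,frame=36,dial_axis=36,handle=67,nut=0,offcut=0)
def look(cams,tag,things=H):
    o=bot.get_obs();print(o["t"],o["eef_pos"],np.degrees(np.arctan2(o["ee_rot"][1][1],o["ee_rot"][0][1])),o["grip_width"],o["force"])
    for n in cams:
        p=bot.camera(n);cv2.imwrite(f"pics/{n}{tag}.png",p["color"]);print(n,np.array(p["position"]))
        for t in things:
            for m in bot.mark_of(t,p)[:2]:
                print(t,round(m["confidence"],2),np.array(m["centre"]),pt(p,*m["centre"],H[t]),pt(p,*m["centre"]))
if __name__=="__main__": look(sys.argv[2].split(","),sys.argv[1],sys.argv[3].split(",") if len(sys.argv)>3 else H)
E
python3 look.py 1 wrist,scene
```

```text
1.9 [ 383.  -351.2  281.9] 109.51917351825568 85.41191095696533 [ 0.2 -0.7  0.2]
wrist [ 315.1 -374.8  424.3]
bolt 0.82 [146.2 344.8] [ 354.4 -325.6    0. ] [ 353.4 -326.9   11.4]
bolt_mid 0.74 [145.4 347.3] [ 351.8 -324.     8. ] [ 351.5 -324.3   10.6]
demag 0.68 [283.9 311.2] [ 552.7 -301.2    0. ] [ 532.1 -307.6   36.8]
frame 0.69 [302.3 354.1] [ 539.4 -244.8   36. ] [ 538.9 -245.1   36.9]
dial_axis 0.91 [291.2 277.8] [ 557.4 -345.2   36. ] [ 548.8 -346.2   49.9]
handle 0.59 [180.7 278. ] [ 407.7 -388.7   67. ] [ 424.9 -391.3    0.5]
handle 0.55 [275.2 281.2] [ 516.2 -350.3   67. ] [ 508.5 -351.2   80.6]
nut 0.46 [178.5 281.9] [ 420.5 -387.4    0. ] [ 418.1 -387.2    9.7]
offcut 0.65 [290.  275.2] [ 579.3 -346.5    0. ] [ 548.5 -349.8   49.5]
offcut 0.55 [191.6 359.8] [ 403.1 -286.1    0. ] [ 401.3 -287.9    8.6]
scene [-153.8 -706.2  522.4]
bolt 0.73 [297.  284.6] [ 354.5 -328.6    0. ] [ 350.4 -331.7    4.2]
bolt_mid 0.5 [292.6 283.1] [ 354.3 -326.4    8. ] [ 352.9 -327.4    9.3]
demag 0.74 [235.3 332.4] [ 544.8 -305.1    0. ] [ 497.9 -332.    35. ]
frame 0.91 [211.1 300.2] [ 538.3 -239.7   36. ] [ 539.9 -238.6   34.9]
frame 0.69 [292.5 281.1] [ 325.3 -344.4   36. ] [ 352.  -324.2    8.8]
dial_axis 0.6 [221.6 355.5] [ 556.6 -346.1   36. ] [ 541.  -354.    46.7]
dial_axis 0.49 [230.8 333.6] [ 510.2 -327.4   36. ] [ 513.  -325.8   33.9]
handle 0.87 [221.6 347.4] [ 504.5 -357.3   67. ] [ 507.5 -355.7   64.9]
nut 0.54 [285.4 341.8] [ 424.6 -391.5    0. ] [ 415.4 -396.6    8.3]
offcut 0.45 [274.2 282.7] [ 401.1 -292.8    0. ] [ 394.2 -298.     6.5]
```

View pics/wrist1.png

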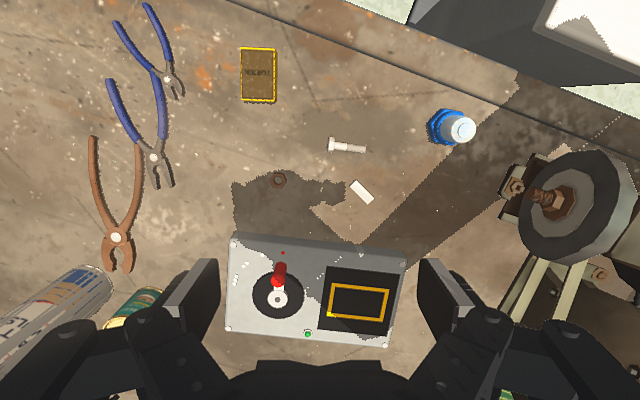

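The wrist view shows the bolt at (347,146) with its head to the left, the offcut at (361,192), the nut at (279,180), the red post at (280,272), the dial axis at about (277,298) and the frame at (358,302). I'll get accurate geometry from segmentation.

```bash
cat > seg.py <<'E'
from h import *
np.set_printoptions(precision=1,suppress=True)
def proj(p,m,h):
    r,c=np.nonzero(m); return np.array([pt(p,a,b,h)[:2] for a,b in zip(r,c)],np.float32)
def rect(P): 
    (c,s,a)=cv2.minAreaRect(P); return np.array(c),np.array(s),a
def box(m,x0,y0,x1,y1):
    z=np.zeros_like(m);z[y0:y1,x0:x1]=m[y0:y1,x0:x1];return z
E
python3 - <<'E'
from seg import *
p=bot.camera("wrist");im=p["color"];hsv=cv2.cvtColor(im,cv2.COLOR_BGR2HSV)
y=box(cv2.inRange(hsv,(15,130,80),(35,255,255)),318,270,398,335)
print("frame",y.sum()//255,rect(proj(p,y,36)))
g=cv2.cvtColor(im,cv2.COLOR_BGR2GRAY)
b=box(cv2.inRange(hsv,(0,0,160),(180,45,255)),315,125,385,165)
P=proj(p,b,9);c,s,a=rect(P);print("bolt",len(P),c,s,a,"pca",cv2.PCACompute(P,None)); print(cv2.boundingRect(b))
o=box(cv2.inRange(hsv,(0,0,150),(180,45,255)),340,172,385,212);print("offcut",rect(proj(p,o,8)))
# demag top by depth
R=np.array(p["rotation"]);K=np.array(p["camera_matrix"])
yy,xx=np.mgrid[:400,:640];Z=p["range_z"];W=np.stack([(xx-K[0,2])/K[0,0]*Z,(yy-K[1,2])/K[1,1]*Z,Z],-1)@R.T+np.array(p["position"])
m=box(((abs(W[...,2]-36)<5)&(Z>0)).astype(np.uint8),218,225,415,358);m=cv2.morphologyEx(m,cv2.MORPH_OPEN,np.ones((3,3)))
print("demag",rect(W[m>0][:,:2].astype(np.float32)),"top z",np.median(W[m>0][:,2]))
r=box(cv2.inRange(hsv,(0,150,60),(8,255,255))|cv2.inRange(hsv,(172,150,60),(180,255,255)),262,255,300,292);r[:,:][:258]=0
print("red top",W[r>0].mean(0),W[r>0].max(0), cv2.boundingRect(r))
i=W[r>0];t=i[i[:,2]>78];print(t.mean(0),len(t))
cv2.imwrite("pics/c.png",cv2.resize(im[110:340,220:420],None,fx=2.6,fy=2.6,interpolation=cv2.INTER_CUBIC))
E
```

```text
frame 712 (array([ 538.2, -241.1]), array([51.6, 77.3]), 12.664575576782227)
bolt 140 [ 356.6 -324.7] [17.5 45.7] 3.270491600036621 pca (array([[ 355.7, -333.6]], dtype=float32), array([[-0.2,  1. ],
       [ 1. ,  0.2]], dtype=float32))
(328, 138, 37, 16)
offcut (array([ 409.5, -289.2]), array([32.3, 29.3]), 64.65509796142578)
demag (array([ 549.5, -299.9]), array([139.5, 229.5]), 12.349245071411133) top z 35.991284975898736
red top [ 512.2 -353.8   74.3] [ 544.1 -345.5   86.1] (271, 263, 16, 26)
[ 513.4 -353.6   83.5] 165
```

View pics/c.png

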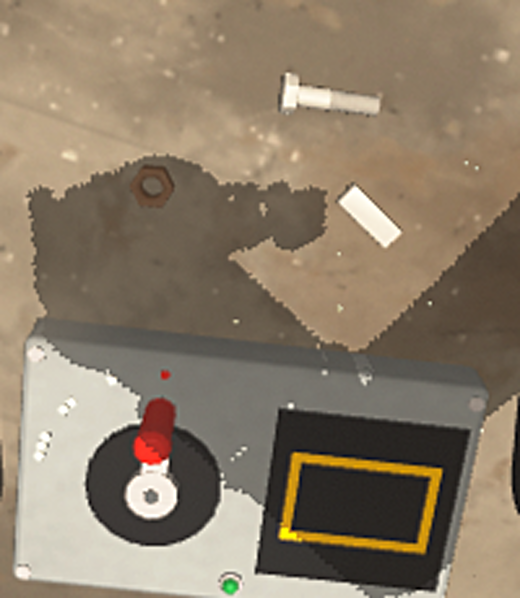

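Emit:
carry_out([
  [[-0.09,0.08,-0.3],[0,0,-6.93],0.6],
  [[-0.09,0.08,-0.3],[0,0,-6.93],0.6],
  [[-0.09,0.08,-0.3],[0,0,-6.93],0.6],
  [[-0.09,0.08,-0.3],[0,0,-6.93],0.6],
  [[-0.09,0.08,-0.3],[0,0,-6.93],0.6],
  [[-0.09,0.08,-0.3],[0,0,-6.93],0.6],
  [[-0.09,0.08,-0.3],[0,0,-6.93],0.6],
  [[-0.09,0.08,-0.3],[0,0,-6.93],0.6],
  [[-0.09,0.08,-0.3],[0,0,-6.93],0.6],
  [[-0.09,0.08,-0.3],[0,0,-6.93],0.6],
  [[-0.09,0.08,-0.3],[0,0,-6.93],0.6],
  [[-0.09,0.08,-0.3],[0,0,-6.93],0.6],
  [[-0.09,0.08,-0.3],[0,0,-6.93],0.6],
  [[-0.09,0.08,-0.3],[0,0,-6.93],0.6],
  [[0,0,0],[0,0,0],0.6],
  [[0,0,0],[0,0,0],0.6],
])

```text
t: 4.18
eef_pos: [350.6, -324.1, 176.3]
ee_rot: [[-0.217, 0.976, -0.0], [0.976, 0.217, -0.0], [0.0, -0.0, -1.0]]
force: [-0.0, -0.4, 0.3]
grip_width: 51.3
finger_force: 0.0
```

```bash
python3 look.py 2 wrist bolt,bolt_mid,offcut,nut; python3 -c "
from h import *
print(bot.get_obs()['q'])"
```

```text
4.1833 [ 350.6 -324.1  176.3] 12.52874831545201 51.322736419006915 [-0.  -0.4  0.3]
wrist [ 335.4 -253.   318.8]
bolt 0.68 [183.  318.2] [ 351.6 -326.7    0. ] [ 351.1 -324.5    9.3]
bolt_mid 0.82 [183.4 322.9] [ 355.6 -324.2    8. ] [ 355.4 -323.5   11.3]
offcut 0.63 [153.2 377.8] [ 400.5 -285.9    0. ] [ 398.8 -285.1    8.5]
nut 0.69 [258.6 369.3] [ 421.3 -394.     0. ] [ 418.7 -389.8    9.6]
[-4.04969406e-01  1.85476202e-01 -4.23620724e-01  1.29028800e-04
 -9.60602082e-01 -2.52025444e+00]
```

View pics/wrist2.png

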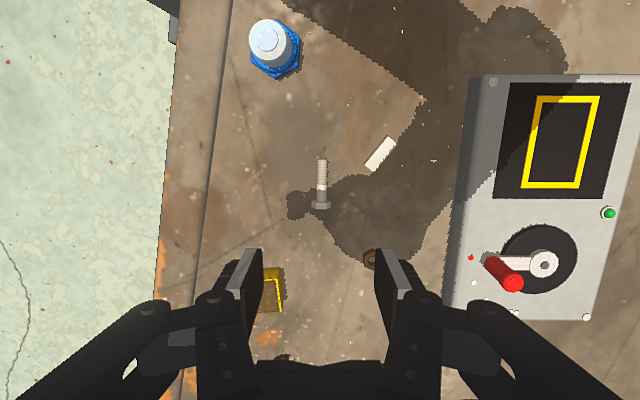

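The bolt runs from (322,158) to (321,209), head toward the robot's right. The frame is clear at (560,142), and the nut is at (371,260), near the right finger's image but not under it.

```bash
python3 - <<'E'
from seg import *
p=bot.camera("wrist");im=p["color"];hsv=cv2.cvtColor(im,cv2.COLOR_BGR2HSV)
K=np.array(p["camera_matrix"]);R=np.array(p["rotation"]);Z=p["range_z"]
yy,xx=np.mgrid[:400,:640];W=np.stack([(xx-K[0,2])/K[0,0]*Z,(yy-K[1,2])/K[1,1]*Z,Z],-1)@R.T+np.array(p["position"])
m=box(((W[...,2]>5)&(Z>0)).astype(np.uint8),300,150,345,220);P=W[m>0]
print("bolt n",len(P),"zmax",np.percentile(P[:,2],95))
for a in (100,102,104,106,108):
    t=np.radians(a);u=np.array([np.cos(t),np.sin(t)]);v=np.array([u[1],-u[0]]);s=P[:,:2]@u;w=P[:,:2]@v
    sh=s>s.min()+14
    mid=(np.percentile(s,.5)+np.percentile(s,99.5))/2
    print(a,"len",np.ptp(s),"shank w",np.ptp(w[sh]),"mid",u*mid+v*(w[sh].min()+w[sh].max())/2)
y=box(cv2.inRange(hsv,(20,130,80),(35,255,255)),500,85,620,195);print("frame",rect(proj(p,y,36)))
r=box(cv2.inRange(hsv,(0,150,60),(8,255,255))|cv2.inRange(hsv,(172,150,60),(180,255,255)),478,250,530,300)
i=W[r>0];t=i[i[:,2]>80];print("post head",(t.min(0)+t.max(0))/2,np.ptp(t,axis=0))
E
```

```text
bolt n 563 zmax 16.893520202752466
100 len 46.13559542448013 shank w 9.556793299083381 mid [ 354.2 -324.4]
102 len 46.15167144164792 shank w 9.50553015165275 mid [ 354.4 -324.4]
104 len 46.31033244407661 shank w 10.280737970867449 mid [ 354.6 -324.3]
106 len 46.534892670948636 shank w 11.407736504666104 mid [ 354.8 -324.3]
108 len 46.70999914809579 shank w 12.499122445008794 mid [ 355.  -324.3]
frame (array([ 538.1, -241. ]), array([50.9, 76.2]), 12.371659278869629)
post head [ 429.7 -307.   199.7] [187.8 107.7 239.2]
```

Emit:
carry_out([
  [[0.15,0,-0.4],[0,0,0],0.6],
  [[0,0,-0.8],[0,0,0],0.6],
  [[0,0,-0.8],[0,0,0],0.6],
  [[0,0,-0.8],[0,0,0],0.6],
  [[0,0,-0.8],[0,0,0],0.6],
  [[0,0,-0.8],[0,0,0],0.6],
  [[0,0,-0.8],[0,0,0],0.6],
  [[0,0,-0.8],[0,0,0],0.6],
  [[0,0,-0.5],[0,0,0],0.6],
  [[0,0,-0.36],[0,0,0],0.6],
  [[0,0,0],[0,0,0],0.6],
  [[0,0,0],[0,0,0],0.3],
  [[0,0,0],[0,0,0],0],
  [[0,0,0],[0,0,0],0],
  [[0,0,0],[0,0,0],0],
  [[0,0,0],[0,0,0],0],
  [[0,0,0],[0,0,0],0],
  [[0,0,0],[0,0,0],0],
])

```text
t: 5.98
eef_pos: [355.1, -324.5, 5.7]
ee_rot: [[-0.214, 0.977, 0.002], [0.977, 0.214, -0.001], [-0.001, 0.002, -1.0]]
force: [0.7, 0.8, 6.7]
grip_width: 7.1
finger_force: 59.2
```

Emit:
carry_out([
  [[0,0,0.4],[0,0,0],0],
  [[0,0,0.8],[0,0,0],0],
  [[0,0,0.8],[0,0,0],0],
  [[0,0,0.8],[0,0,0],0],
  [[0,0,0.8],[0,0,0],0],
  [[0,0,0.4],[0,0,0],0],
  [[0,0,0],[0,0,0],0],
])

```text
t: 6.57
eef_pos: [355.6, -324.8, 107.1]
ee_rot: [[-0.214, 0.977, 0.005], [0.977, 0.214, -0.002], [-0.003, 0.004, -1.0]]
force: [1.0, -0.5, -0.9]
grip_width: 6.3
finger_force: 58.8
```

```bash
python3 look.py 3 wrist,side bolt_mid; python3 -c "
import cv2,numpy as np
a=cv2.imread('pics/wrist3.png');b=cv2.imread('pics/side3.png')
cv2.imwrite('pics/m3.png',np.hstack([a[150:400,200:440],cv2.resize(b[130:290,200:440],(480,320))[:250]]))"
```

```text
6.5667 [ 355.6 -324.8  107.1] 12.348286939662081 6.30437455029418 [ 1.  -0.5 -0.9]
wrist [ 339.9 -253.3  249.3]
bolt_mid 0.68 [267.  316.6] [ 366.8 -377.1    8. ] [ 355.1 -323.4  112.7]
side [  28.2 -894.6  500.5]
```

View pics/m3.png

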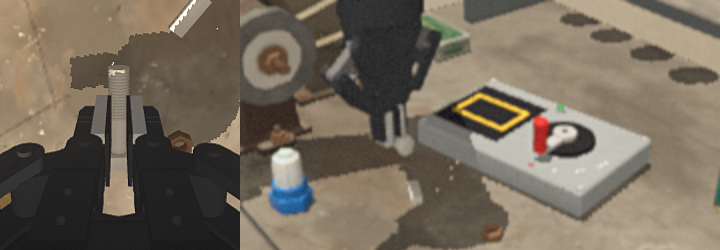

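The bolt is held along its shank with the head toward the robot's right side, and it looks level. Next I'll carry it above the frame.

Emit:
carry_out([
  [[0.4,0.18,0],[0,0,0],0],
  [[0.75,0.34,0],[0,0,0],0],
  [[0.75,0.34,0],[0,0,0],0],
  [[0.75,0.34,0],[0,0,0],0],
  [[0.75,0.34,0],[0,0,0],0],
  [[0.75,0.34,0],[0,0,0],0],
  [[0.75,0.34,0],[0,0,0],0],
  [[0.75,0.34,0],[0,0,0],0],
  [[0.75,0.34,0],[0,0,0],0],
  [[0.75,0.34,0],[0,0,0],0],
  [[0.15,0.1,0],[0,0,0],0],
  [[0,0,0],[0,0,0],0],
  [[0,0,0],[0,0,0],0],
])

```text
t: 7.85
eef_pos: [536.3, -240.2, 103.7]
ee_rot: [[-0.214, 0.977, -0.002], [0.977, 0.214, 0.001], [0.001, -0.002, -1.0]]
force: [-0.1, -0.2, -1.3]
grip_width: 6.4
finger_force: 58.8
```

```bash
python3 - <<'E'
from seg import *
o=bot.get_obs();print(o["eef_pos"],o["grip_width"],o["force"],o["q"][5])
p=bot.camera("wrist");im=p["color"];hsv=cv2.cvtColor(im,cv2.COLOR_BGR2HSV);cv2.imwrite("pics/w4.png",im)
K=np.array(p["camera_matrix"]);R=np.array(p["rotation"]);Z=p["range_z"]
yy,xx=np.mgrid[:400,:640];W=np.stack([(xx-K[0,2])/K[0,0]*Z,(yy-K[1,2])/K[1,1]*Z,Z],-1)@R.T+np.array(p["position"])
for r in range(206,330,10): print(r,W[r,319],W[r,312])
y=box(cv2.inRange(hsv,(20,130,80),(35,255,255)),230,60,400,270);print("frame",cv2.boundingRect(y),rect(proj(p,y,36)))
E
```

```text
[ 536.3 -240.2  103.7] 6.4193445141781105 [-0.1 -0.2 -1.3] -2.779972646963337
206 [ 535.5 -232.3   36.7] [ 531.  -233.5   36. ]
216 [ 532.2 -217.5  101.3] [ 529.1 -218.5  100.4]
226 [ 532.8 -220.   107.4] [ 529.8 -221.2  105.8]
236 [ 533.7 -224.4  108. ] [ 530.8 -225.5  106.8]
246 [ 534.8 -229.3  107.5] [ 531.8 -230.   107.5]
256 [ 535.7 -233.4  109.1] [ 532.7 -234.5  108.1]
266 [ 536.9 -238.6  108.3] [ 533.8 -239.6  107.6]
276 [ 537.8 -242.7  109.8] [ 534.7 -243.8  109.1]
286 [ 539.  -248.3  108.7] [ 535.9 -249.2  108.4]
296 [ 540.  -252.7  110. ] [ 536.9 -253.6  109.7]
306 [ 540.6 -255.5  113.6] [ 537.5 -256.2  113.5]
316 [ 541.6 -259.8  114.8] [ 538.4 -260.3  115. ]
326 [ 554.  -316.3   44.5] [ 549.4 -318.4   43.1]
frame (280, 163, 80, 96) (array([ 536.6, -236.8]), array([50.8, 65.9]), 12.305421829223633)
```

View pics/w4.png

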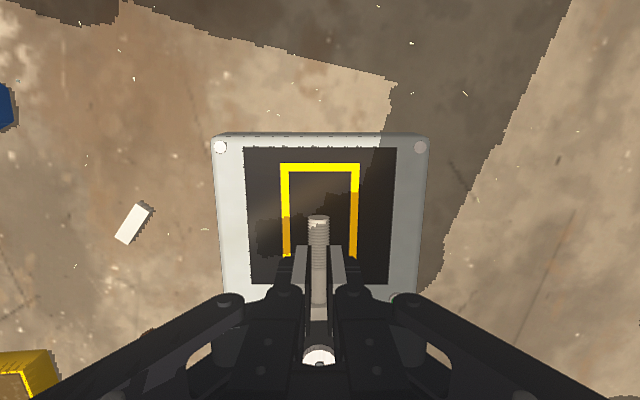

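The bolt is level and centred, about 42–44 mm TCP height being contact. I'll lower it.

Emit:
carry_out([
  [[0.06,-0.04,-0.4],[0,0,0],0],
  [[0,0,-0.6],[0,0,0],0],
  [[0,0,-0.6],[0,0,0],0],
  [[0,0,-0.4],[0,0,0],0],
  [[0,0,-0.2],[0,0,0],0],
  [[0,0,-0.1],[0,0,0],0],
  [[0,0,0],[0,0,0],0],
  [[0,0,0],[0,0,0],0],
])

```text
t: 8.57
eef_pos: [538.8, -241.9, 47.8]
ee_rot: [[-0.214, 0.977, 0.001], [0.977, 0.214, -0.0], [-0.0, 0.001, -1.0]]
force: [0.5, -0.1, -0.2]
grip_width: 6.9
finger_force: 58.8
```

Emit:
carry_out([
  [[0,0,-0.08],[0,0,0],0],
  [[0,0,-0.08],[0,0,0],0],
  [[0,0,0],[0,0,0],0],
  [[0,0,0],[0,0,0],0],
])

```text
t: 8.9
eef_pos: [538.4, -241.6, 43.4]
ee_rot: [[-0.214, 0.977, 0.0], [0.977, 0.214, -0.0], [-0.0, 0.0, -1.0]]
force: [0.9, -0.3, -0.5]
grip_width: 6.9
finger_force: 58.8
```

Emit:
carry_out([
  [[0,0,-0.06],[0,0,0],0],
  [[0,0,0],[0,0,0],0],
  [[0,0,0],[0,0,0],0],
])

```text
t: 9.15
eef_pos: [538.7, -241.7, 42.0]
ee_rot: [[-0.214, 0.977, 0.001], [0.977, 0.214, -0.0], [-0.0, 0.001, -1.0]]
force: [0.3, 0.4, 0.6]
grip_width: 7.0
finger_force: 58.9
```

Emit:
carry_out([
  [[0,0,-0.04],[0,0,0],0],
  [[0,0,0],[0,0,0],0],
  [[0,0,0],[0,0,0],0.15],
  [[0,0,0],[0,0,0],0.2],
  [[0,0,0],[0,0,0],0.3],
  [[0,0,0],[0,0,0],0.4],
  [[0,0,0],[0,0,0],0.4],
  [[0,0,0],[0,0,0],0.4],
  [[0,0,0.3],[0,0,0],0.4],
  [[0,0,0.7],[0,0,0],0.4],
  [[0,0,0.9],[0,0,0],0.4],
  [[0,0,0.9],[0,0,0],0.4],
  [[0,0,0.9],[0,0,0],0.4],
  [[0,0,0.5],[0,0,0],0.4],
  [[0,0,0],[0,0,0],0.4],
  [[0,0,0],[0,0,0],0.4],
])

```text
t: 10.48
eef_pos: [538.6, -241.6, 146.7]
ee_rot: [[-0.213, 0.977, 0.002], [0.977, 0.213, -0.0], [-0.0, 0.002, -1.0]]
force: [0.4, 0.6, -0.9]
grip_width: 34.1
finger_force: 0.0
```

```bash
python3 look.py 5 wrist,side frame,bolt_mid,handle,dial_axis;python3 -c "
import cv2,numpy as np
a=cv2.imread('pics/wrist5.png');b=cv2.imread('pics/side5.png')
cv2.imwrite('pics/m5.png',np.hstack([a[50:400,180:460],cv2.resize(b[130:305,200:440],(480,350))]))"
```

```text
10.4833 [ 538.6 -241.6  146.7] 12.321850494196497 34.0593059140062 [ 0.4  0.6 -0.9]
wrist [ 523.3 -170.4  289.2]
frame 0.59 [199.9 317. ] [ 538.6 -242.4   36. ] [ 537.9 -239.2   47.5]
frame 0.25 [202.6 157.4] [ 416.3 -271.5   36. ] [ 404.8 -282.4    8.6]
bolt_mid 0.58 [200.9 316.2] [ 539.8 -251.5    8. ] [ 537.5 -240.3   46.9]
handle 0.96 [338.4 257.8] [ 515.5 -354.3   67. ] [ 520.9 -227.6  220.1]
dial_axis 0.6 [310.5 313.6] [ 557.1 -341.1   36. ] [ 555.4 -332.7   48.5]
side [  28.2 -894.6  500.5]
frame 0.79 [185.  326.4] [ 541.3 -239.    36. ] [ 536.3 -245.5   40.6]
frame 0.24 [245.2 325. ] [ 398.4 -418.2   36. ] [ 423.3 -386.1    4.7]
bolt_mid 0.57 [180.5 321.6] [ 577.  -173.6    8. ] [ 535.2 -228.6   45.6]
handle 0.92 [196.9 347.8] [ 511.1 -349.8   67. ] [ 508.8 -352.4   69. ]
handle 0.32 [183.7 326.5] [ 510.9 -278.3   67. ] [ 535.4 -246.9   44.9]
dial_axis 0.59 [203.4 359.7] [ 548.1 -347.4   36. ] [ 538.3 -357.8   44.8]
```

View pics/m5.png

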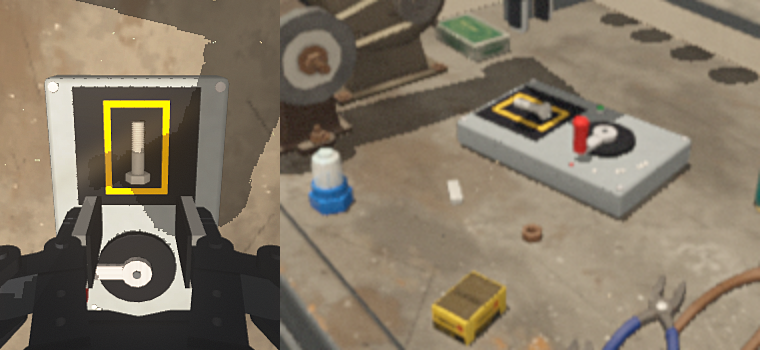

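The bolt lies lengthways inside the frame and is let go, and the dial is still at rest. I'll go over the post with the tool turned 90°.

Emit:
carry_out([
  [[-0.08,-0.345,0],[0,0,6.92],0.4],
  [[-0.08,-0.345,0],[0,0,6.92],0.4],
  [[-0.08,-0.345,0],[0,0,6.92],0.4],
  [[-0.08,-0.345,0],[0,0,6.92],0.4],
  [[-0.08,-0.345,0],[0,0,6.92],0.4],
  [[-0.08,-0.345,0],[0,0,6.92],0.4],
  [[-0.08,-0.345,0],[0,0,6.92],0.4],
  [[-0.08,-0.345,0],[0,0,6.92],0.4],
  [[-0.08,-0.345,0],[0,0,6.92],0.4],
  [[-0.08,-0.345,0],[0,0,6.92],0.4],
  [[-0.08,-0.345,0],[0,0,6.92],0.4],
  [[-0.08,-0.345,0],[0,0,6.92],0.4],
  [[-0.08,-0.345,0],[0,0,6.92],0.4],
  [[0,0,0],[0,0,0],0.5],
  [[0,0,0],[0,0,0],0.5],
])

```text
t: 12.23
eef_pos: [512.2, -353.9, 145.5]
ee_rot: [[-0.978, -0.209, -0.0], [-0.209, 0.978, 0.0], [0.0, 0.0, -1.0]]
force: [0.5, 0.3, 0.3]
grip_width: 42.4
finger_force: 0.0
```

```bash
python3 - <<'E'
from seg import *
o=bot.get_obs();print(o["t"],o["eef_pos"],np.degrees(np.arctan2(o["ee_rot"][1][1],o["ee_rot"][0][1])),o["grip_width"],o["q"])
for n in("wrist","scene","side"):
    p=bot.camera(n);im=p["color"];hsv=cv2.cvtColor(im,cv2.COLOR_BGR2HSV);cv2.imwrite(f"pics/{n}6.png",im)
    K=np.array(p["camera_matrix"]);R=np.array(p["rotation"]);Z=p["range_z"]
    yy,xx=np.mgrid[:400,:640];W=np.stack([(xx-K[0,2])/K[0,0]*Z,(yy-K[1,2])/K[1,1]*Z,Z],-1)@R.T+np.array(p["position"])
    red=(cv2.inRange(hsv,(0,150,60),(8,255,255))|cv2.inRange(hsv,(172,150,60),(180,255,255)))>0
    near=red&(np.hypot(W[...,0]-513,W[...,1]+354)<25)&(W[...,2]>50)
    i=W[near]
    if len(i)<5: print(n,"none");continue
    t=i[i[:,2]>80]; print(n,len(i),"z",i[:,2].max(),"all mid",(i.min(0)+i.max(0))/2,np.ptp(i,axis=0),"head",len(t),(t.min(0)+t.max(0))/2 if len(t) else "",np.ptp(t,axis=0) if len(t) else "")
    print([ (round(m["confidence"],2),pt(p,*m["centre"],67)) for m in bot.mark_of("handle",p)[:1]])
E
```

```text
12.2333 [ 512.2 -353.9  145.5] 102.06997489065901 42.433835524427046 [-0.3  0.5 -0.1 -0.  -1.  -1. ]
wrist 684 z 86.19475712259691 all mid [ 515.4 -353.5   68.2] [15.9 16.3 36. ] head 484 [ 515.4 -353.5   83.1] [15.9 16.2  6.2]
[(0.62, array([ 516.2, -353.7,   67. ]))]
scene 155 z 84.81795321061372 all mid [ 512.1 -355.9   67.6] [13.7 16.  34.5] head 44 [ 512.1 -356.4   82.5] [13.7 15.   4.7]
[(0.65, array([ 512.3, -356. ,   67. ]))]
side 106 z 86.34030257275685 all mid [ 512.8 -353.3   68.2] [13.5 12.9 36.3] head 28 [ 512.  -352.8   83.5] [11.8 11.9  5.7]
[(0.58, array([ 517.5, -346.1,   67. ]))]
```

Emit:
carry_out([
  [[0.08,0,-0.4],[0,0,0],0.5],
  [[0,0,-0.7],[0,0,0],0.5],
  [[0,0,-0.7],[0,0,0],0.5],
  [[0,0,-0.7],[0,0,0],0.5],
  [[0,0,-0.6],[0,0,0],0.5],
  [[0,0,-0.4],[0,0,0],0.5],
  [[0,0,0],[0,0,0],0.5],
  [[0,0,0],[0,0,0],0.3],
  [[0,0,0],[0,0,0],0],
  [[0,0,0],[0,0,0],0],
  [[0,0,0],[0,0,0],0],
  [[0,0,0],[0,0,0],0],
  [[0,0,0],[0,0,0],0],
])

```text
t: 13.62
eef_pos: [515.2, -354.4, 59.4]
ee_rot: [[-0.977, -0.213, 0.002], [-0.213, 0.977, -0.001], [-0.002, -0.002, -1.0]]
force: [1.4, -2.9, 1.6]
grip_width: 14.2
finger_force: 58.6
```

```bash
python3 -c "
import numpy as np
a=np.radians(192.3+5*np.arange(17));P=45*np.c_[np.cos(a),np.sin(a)]/25
print(np.round(np.diff(P,axis=0),2).tolist())"
```

```text
[[0.04, -0.15], [0.05, -0.15], [0.07, -0.14], [0.08, -0.14], [0.09, -0.13], [0.1, -0.12], [0.11, -0.11], [0.12, -0.1], [0.13, -0.09], [0.14, -0.08], [0.14, -0.07], [0.15, -0.05], [0.15, -0.04], [0.15, -0.03], [0.16, -0.01], [0.16, -0.0]]
```

Half of the arc first, then check forces.

Emit:
carry_out([
  [[0.04,-0.15,0],[0,0,5],0],
  [[0.05,-0.15,0],[0,0,5],0],
  [[0.07,-0.14,0],[0,0,5],0],
  [[0.08,-0.14,0],[0,0,5],0],
  [[0.09,-0.13,0],[0,0,5],0],
  [[0.1,-0.12,0],[0,0,5],0],
  [[0.11,-0.11,0],[0,0,5],0],
  [[0.12,-0.1,0],[0,0,5],0],
  [[0,0,0],[0,0,0],0],
])

```text
t: 14.37
eef_pos: [531.3, -380.4, 59.4]
ee_rot: [[-0.611, -0.792, 0.001], [-0.792, 0.611, -0.001], [0.0, -0.001, -1.0]]
force: [-1.3, -0.6, 4.4]
grip_width: 13.4
finger_force: 58.9
```

Emit:
carry_out([
  [[0.13,-0.09,0],[0,0,5],0],
  [[0.14,-0.08,0],[0,0,5],0],
  [[0.14,-0.07,0],[0,0,5],0],
  [[0.15,-0.05,0],[0,0,5],0],
  [[0.15,-0.04,0],[0,0,5],0],
  [[0.15,-0.03,0],[0,0,5],0],
  [[0.16,-0.01,0],[0,0,5],0],
  [[0.16,0,0],[0,0,5],0],
  [[0,0,0],[0,0,0],0],
  [[0,0,0],[0,0,0],0],
  [[0,0,0],[0,0,0],0],
  [[0,0,0],[0,0,0],0],
  [[0,0,0],[0,0,0],0],
  [[0,0,0],[0,0,0],0],
  [[0,0,0],[0,0,0],0],
  [[0,0,0],[0,0,0],0],
])

```text
t: 15.7
eef_pos: [560.3, -390.2, 59.4]
ee_rot: [[0.035, -0.999, 0.001], [-0.999, -0.035, -0.002], [0.002, -0.001, -1.0]]
force: [-1.7, -4.5, 4.4]
grip_width: 13.7
finger_force: 58.8
```

```bash
python3 look.py 7 scene,side,wrist bolt_mid,handle,dial_axis; python3 -c "
import cv2,numpy as np
a=cv2.imread('pics/wrist7.png');b=cv2.imread('pics/side7.png')
cv2.imwrite('pics/m7.png',np.hstack([cv2.resize(a,None,fx=.6,fy=.6),cv2.resize(b[130:250,250:450],(400,240))]))"
```

```text
15.7 [ 560.3 -390.2   59.4] -177.96945285058325 13.708897859916 [-1.7 -4.5  4.4]
scene [-153.8 -706.2  522.4]
bolt_mid 0.46 [208.3 305.1] [ 592.3 -215.3    8. ] [ 536.6 -251.9   46.4]
handle 0.84 [211.5 378.5] [ 561. -388.   67.] [ 539.8 -397.4   80.5]
dial_axis 0.77 [217.  356.5] [ 571.7 -340.3   36. ] [ 553.3 -349.5   48.3]
side [  28.2 -894.6  500.5]
bolt_mid 0.61 [182.8 323.8] [ 574.1 -186.6    8. ] [ 534.4 -238.    43.8]
handle 0.78 [196.5 376.6] [ 559.3 -385.    67. ] [ 547.  -396.8   77.1]
dial_axis 0.61 [204.8 359.6] [ 544.1 -351.6   36. ] [ 536.3 -359.8   43. ]
wrist [ 563.1 -461.8  202. ]
handle 0.66 [272.7 319.9] [ 559.9 -388.8   67. ] [ 560.2 -397.2   82.4]
dial_axis 0.61 [312.1 313.2] [ 562.  -346.9   36. ] [ 562.1 -356.    49.2]
```

View pics/m7.png

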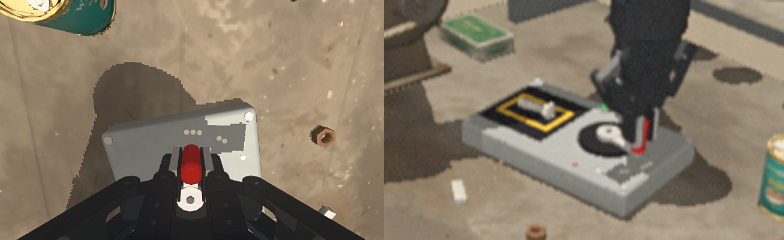

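The post is gripped on the three-dot mark at about 1.4 rad (limit 1.2, stop 1.5). The bolt still lies in the frame, and the nut and offcut haven't moved.

```bash
python3 -c "
from workcell import bot
print(bot.hand_in())"
```

```text
the job is handed in; nothing more can be done
None
```

I handed the job in with the bolt lying let go in the yellow frame and the dial gripped on the third click at about 1.4 rad by the camera images; the nut and offcut weren't touched, and the hand-in call gave no verdict.

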